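# Hold the setup key turned on the lathe's control box

## Robot

A 6-joint arm with a two-finger parallel gripper is mounted at the origin on the work surface. World frame = base frame: x ahead of the robot, y to its left, z up, the work surface at z = 0. Lengths are in mm, angles in rad, forces in N, time in s.
With the tool pointing down it reaches from about 350 to 875 mm from the base axis. Payload 4.2 kg.
Tool frame: the origin (TCP) lies on the mounting face of the last link; the fingertips stand 173 mm ahead of it and the grasp point (between the pads) lies 155 mm ahead of it (tcp_to_grasp is the distance from the TCP to the grasp point, in mm); z points along the fingers, y is the direction in which the jaws open and shut (so a half turn about z gives the same grasp; the last joint's range is limited). The gripper opens to 85 mm and grips with 20 to 120 N. Pads are 22 mm wide; open, the fingers measure 114 mm over their backs; the gripper's body (76 mm by 85 mm) begins 54 mm behind the grasp point. The pads swing forward as they close: fully open they stand 13 mm farther back than shut.
Start: joints at [-0.979, 0.385, 0.008, 0, -1.194, -0.259], TCP at [204.197, -590.681, 404.712] pointing down, gripper open.
Joint ranges: [-3.14, 3.14], [-1.21, 2.06], [-1.07, 1.41], [-3.16, 2.05], [-2.99, -0.16], [-3.1, 3.1]. Speed limits (rad/s): [2.79, 2.79, 3.14, 3.14, 3.14, 3.14].

## Interface

Orientations are given as a unit quaternion [x, y, z, w].
In Python, from bench import * gives the robot as it stands. The module is installed in compiled form; this text tells all that it offers.
- The arm moves only by the tool apply_moves, never from a script. Its arguments are lists of equal length, an entry for each row: "fingers": the closure, from 0 (fully open) to 1 (shut); "dp": the shift along the world's x, y, z in cm, a list of three; "yaw": the turn about the world's z in degrees. A call has 1 to 10 rows; each row is the pose to reach, as a shift and turn from the pose measured when the call began; what a row does not reach only later rows make up. A row lasts 1/10 s, in which the tool goes at most 50 mm and 8.59 degrees, less where a joint would pass 70% of its speed; a pose out of reach is approached as far as the arm can. A call with a gripper value outside its range is refused whole. The fingers move at their own pace and stop on an object; the grip force is fixed at half the most. Time passes only in rows, so rows that repeat a pose let the fingers close. It gives the time, the measured TCP pose, the force and the opening at its end, in the units of the state.
- read_state(): the state, without advancing time (a new reading comes with each control period).
- get_image(name): name is "scene" or "top"; returns a dict with "color" (480x640x3 uint8, blue, green, red), "mtx" (3x3 intrinsics, pixels), "k1" (the pictures are not rectified: a ray, as slopes to the right and down, at radius r is drawn at 1 + k1 r^2 times it, then the intrinsics apply), "camera_from_world" (4x4, takes a point from world to camera coordinates). Camera axes: x right, y down, z forward; pixel columns grow to the right and rows downward; lengths in mm; the calibration is good to about 2 mm. A picture is of the moment at which its call begins. There is no depth.
- job_done(): hands the job in, once; it reports no verdict.
The state is a dict: "clock": time; "joints": joint angles; "joint_vel": joint speeds; "joint_efforts": joint torques, N m; "position": TCP position; "ee_rot": TCP orientation; "contact_force": force on the tool from outside, world axes, zero at the start; "wrist_torque": the same for the moment, N m; "gripper_width": finger opening in mm.
Only numpy, scipy, OpenCV 4.12 (cv2) and the standard library are available. Lean on these libraries where they do the work, as an engineer would, in place of code of your own. Each camera call takes 0.05 s, during which the arm holds its last target. There are 200 camera calls.

## Task

Take the key with the red bow out of the wooden key stand, push it fully home in the key switch on top of the white control box, working it past the sticky pins, and only then turn it a quarter turn clockwise to its stop against the spring. Finish while holding: keep gripping the key, pushed home and turned, when you stop, because the switch springs back if let go. Leave the other two keys in the stand and do not disturb the other things on the bench.

Things in the scene. Friction and masses are not known exactly. Their poses are not given: they have to be found in the camera images.
- red_key_bow (a point): Centre of the red plastic bow (the part to grip) of the key to use, standing blade down in a slot of the stand. z: up along the key; y: across the broad width of bow and blade; x: through their thickness. Bow 10 mm thick (x), 36 wide (y), 36 tall (18 either side of this point), neck below it 8 x 14 x 12 tall. 80 mm tall in all, 60 g give or take a third. Same both ways round (half turn about z)
- red_key_tip (a point): Tip (lower end) of the red key's steel blade, 62 mm below the centre of the bow; axes as for the bow. Blade 5 mm thick (x), 14 mm wide (y), 30 mm long, its last 6 mm thinned to 3 x 10 mm. At the blade's upper end is a round collar, 24 mm diameter, 4 mm thick, its underside 30 mm above the tip
- keyhole (a point): Centre of the key slot at the level face of the lock cylinder (28 mm square, steel and brass, in a red bezel ring), 106 mm above the bench. z up. Slot 16 mm along y, 7 mm along x, its mouth flared at 45 degrees to 22 x 13 mm in the top 3 mm. The key goes straight down, its y along the slot's y (either way round), until its collar rests on this face, tip 30 mm below. Axes turn with the cylinder
- lock_pins (a point): Point inside the slot on its axis, 17 mm below the face, between two sticky spring pins that stand into the slot from its broad sides (+x side 13 mm, -x side 21 mm below the face; each leaves the blade 2 mm too little room). Pushing the blade past them takes some 7 to 16 N; small wiggles along x (about 1 mm to and fro) help a little
- lock (a joint): Turn of the lock cylinder in rad: 0 at rest, grows clockwise seen from above, stop at 1.5 (a quarter turn). A spring resists with 0.03 N m at 0, growing to 0.12 N m at the stop, and turns it back when let go. The blade has up to 0.16 rad of play in the slot, so the hand has to turn the key about 1.7 rad from the slot's rest direction
- lockbox: White metal control box with a green band, 150 (x) x 200 (y) x 100 mm tall, fixed; origin at the centre of its underside. The keyhole lies at x 0, y -45 mm; a red and yellow stop button (48 mm diameter, 30 mm above the box top) at x +20, y +60; two small pilot lamps at x -45, y +35 and +75. At rest the slot's axes are parallel to the box's
- stand: Wooden key stand, 70 (x) x 220 (y) x 45 mm tall, fixed; origin at the centre of its underside. Three key slots in a row along y, at -70, 0 and +70 mm, each holding one key upright, bow's broad width along the row, collar resting on the stand's top; which key is in which slot varies, and the stand may be left or right of the box
- yellow_key: Bystander: a key with a yellow plastic bow, same shape and size as the red key, standing in one of the stand's slots; origin at the tip of its blade; must stay where it is
- blue_key: Bystander: a key with a blue plastic bow, same shape and size as the red key, standing in one of the stand's slots; origin at the tip of its blade; must stay where it is
- jaw_block1: Bystander: wooden jaw block, 100 x 55 x 50 mm, lying left of the work; origin at the centre of its underside
- jaw_block2: Bystander: a second wooden jaw block, 100 x 55 x 50 mm, lying left of the work; origin at the centre of its underside
- chuck_key: Bystander: steel T-shaped chuck key lying flat, stem 94 mm along its x, crossbar 170 mm along its y, 18 mm high; origin under the crossbar's middle
- drill_chuck: Bystander: dark steel drill chuck standing jaws down with its taper up, 54 mm diameter, 150 mm tall; origin at the centre of its underside
- spanner: Bystander: steel spanner lying flat at the right

How it is judged:
By the outcome, as a careful person would: the job done as asked, in the order asked, and still so for the second after the job is handed in, while the arm keeps its last pose, push and grip.
It also fails if it takes over 54 s, if anything falls off the work surface, if the arm or the gripper's body presses on something with over 40 N, if the wrist force passes 120 N, or if a joint passes its speed limit or range.

## Working session

There is one attempt and no reset: what is moved stays moved. The work goes in short steps, Python scripts to look and compute and a tool call to move; the robot and the scene stay as the last step left them, time stands still between calls to the robot, and variables do not carry over. Pictures are saved under pics/ and viewed, about 8 in all and at most 12, crops included, and the job is handed in when it is done.

Besides the shell and the picture viewer there is one more tool, called after "Emit:" as name([rows], argument=value, ...), one row to a line, values as JSON. apply_moves: Moves the arm, as the interface text tells. Its arguments: {"type":"object","properties":{"fingers":{"type":"array","items":{"type":"number"}},"dp":{"type":"array","items":{"type":"array","items":{"type":"number"}}},"yaw":{"type":"array","items":{"type":"number"}}},"required":["fingers","dp","yaw"]}

```bash
mkdir -p pics; cat > h.py <<'E'
from bench import *
import numpy as np, cv2
def ray(im,u,v):
    K=im["mtx"];k=im["k1"]
    d=np.array([(u-K[0,2])/K[0,0],(v-K[1,2])/K[1,1]]);s=d.copy()
    for _ in range(30): s=d/(1+k*(s@s))
    T=im["camera_from_world"];R=T[:3,:3]
    return -R.T@T[:3,3], R.T@np.array([s[0],s[1],1])
def atz(im,u,v,z):
    o,d=ray(im,u,v); return o+d*(z-o[2])/d[2]
def proj(im,p):
    T=im["camera_from_world"];c=T[:3,:3]@np.array(p,float)+T[:3,3];s=c[:2]/c[2];s=s*(1+im["k1"]*(s@s));K=im["mtx"]
    return np.array([K[0,0]*s[0]+K[0,2],K[1,1]*s[1]+K[1,2]])
def tri(a,pa,b,pb):
    o1,d1=ray(a,*pa);o2,d2=ray(b,*pb);d1/=np.linalg.norm(d1);d2/=np.linalg.norm(d2)
    t=np.linalg.lstsq(np.c_[d1,-d2],o2-o1,rcond=None)[0]
    p,q=o1+t[0]*d1,o2+t[1]*d2
    return (p+q)/2,np.linalg.norm(p-q)
def crop(im,u0,v0,w,h,s,name):
    cv2.imwrite(name,cv2.resize(im["color"][v0:v0+h,u0:u0+w],None,fx=s,fy=s,interpolation=cv2.INTER_CUBIC))
E
python3 - <<'E'
from h import *
import pickle
for n in("scene","top"):
    im=get_image(n);pickle.dump(im,open(n+".pkl","wb"));cv2.imwrite(f"pics/{n}0.png",im["color"])
    print(n,im["mtx"],im["k1"],im["camera_from_world"].round(3))
print(read_state())
E
```

```text
scene [[523.97140449   0.         316.81192244]
 [  0.         523.97140449 240.72830764]
 [  0.           0.           1.        ]] -0.10793852466016068 [[ 7.37000e-01  6.76000e-01  7.00000e-03 -4.29190e+02]
 [ 3.92000e-01 -4.18000e-01 -8.20000e-01 -1.63781e+02]
 [-5.51000e-01  6.07000e-01 -5.73000e-01  1.63024e+03]
 [ 0.00000e+00  0.00000e+00  0.00000e+00  1.00000e+00]]
top [[529.34050575   0.         320.67786045]
 [  0.         529.34050575 235.10301945]
 [  0.           0.           1.        ]] -0.07425522986898857 [[-1.600000e-02 -1.000000e+00  1.000000e-03 -1.498000e+01]
 [-9.800000e-01  1.600000e-02 -2.000000e-01  5.770070e+02]
 [ 2.000000e-01 -4.000000e-03 -9.800000e-01  1.492923e+03]
 [ 0.000000e+00  0.000000e+00  0.000000e+00  1.000000e+00]]
{'clock': 0.1, 'joints': array([-9.79432938e-01,  3.85463313e-01,  6.76592462e-03, -4.36177103e-04,
       -1.19401649e+00, -2.58624558e-01]), 'joint_vel': array([ 1.25348574e-05, -1.91586262e-03,  2.48612730e-03, -4.15903743e-04,
        1.32617256e-03,  1.25888914e-04]), 'joint_efforts': array([ 1.03764021e-03, -3.93320203e+01,  1.88929367e+01,  4.19792935e+00,
       -2.60683235e-03,  4.86967735e-06]), 'position': array([ 204.1305375 , -590.52706313,  403.74168654]), 'ee_rot': array([-1.65523588e-01,  9.86205344e-01,  9.57064517e-04, -2.10636791e-04]), 'contact_force': array([-0.11294551,  0.47936663, -0.52986609]), 'wrist_torque': array([ 0.02940704, -0.00571447, -0.01080686]), 'gripper_width': 85.35223328626222}
```

View pics/scene0.png

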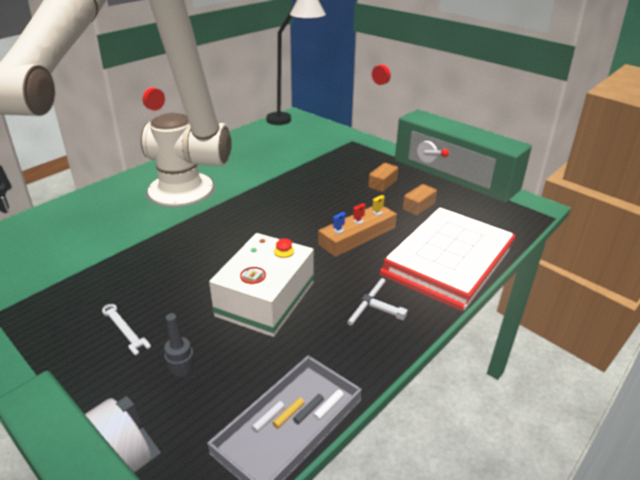

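View pics/top0.png

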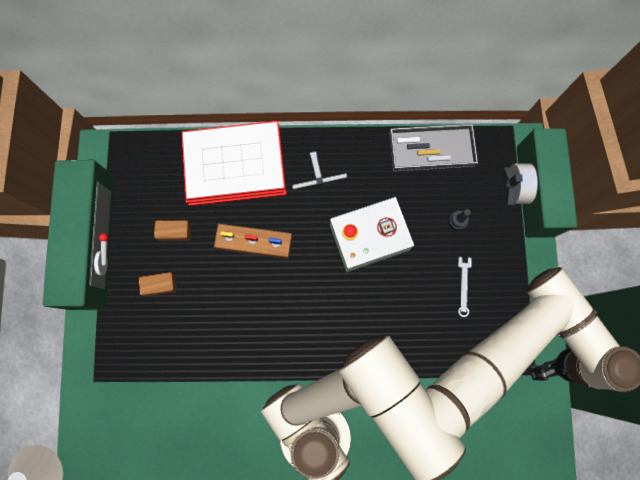

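The red key is in the middle slot: scene (359,213), top (251,239). The keyhole is at scene (253,274), top (387,227). Next are enlarged crops.

```bash
python3 - <<'E'
from h import *
import pickle
t=pickle.load(open("top.pkl","rb"))["color"];s=pickle.load(open("scene.pkl","rb"))["color"]
r=lambda c,u,v,w,h,f:cv2.resize(c[v:v+h,u:u+w],None,fx=f,fy=f,interpolation=cv2.INTER_CUBIC)
a=np.hstack([r(t,210,215,100,75,4),r(t,320,195,100,75,4)])
b=np.hstack([r(s,310,185,100,75,4),r(s,205,230,100,75,4)])
cv2.imwrite("pics/c1.png",np.vstack([a,b]))
E
```

```text
(no output)
```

View pics/c1.png

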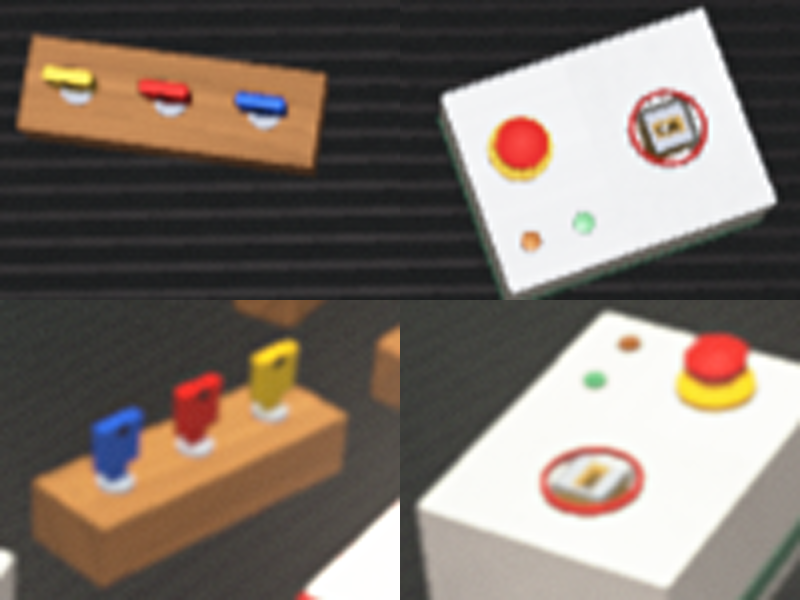

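```bash
cat > fit.py <<'E'
from h import *
import pickle
from scipy.optimize import least_squares
T=pickle.load(open("top.pkl","rb"));S=pickle.load(open("scene.pkl","rb"))
c=lambda o,x,y:np.array([(x+.5)/4-.5+o[0],(y+.5)/4-.5+o[1]])
st=[(T,(35,-110),45,c((210,215),326,73)),(T,(35,110),45,c((210,215),35,36)),(T,(-35,110),45,c((210,215),18,130)),
(S,(35,-110),45,c((310,185),104,227)),(S,(-35,-110),45,c((310,185),33,183)),(S,(35,110),45,c((310,185),347,112))]
bx=[(T,(75,-100),100,c((320,195),303,8)),(T,(75,100),100,c((320,195),42,96)),(T,(-75,-100),100,c((320,195),376,203)),(T,(-75,100),100,c((320,195),105,297)),
(S,(75,-100),100,c((205,230),265,287)),(S,(-75,-100),100,c((205,230),20,206)),(S,(-75,100),100,c((205,230),208,12))]
def W(q,l,z):
    cc,s=np.cos(q[2]),np.sin(q[2]); return [q[0]+cc*l[0]-s*l[1],q[1]+s*l[0]+cc*l[1],z]
def run(o,q0):
    f=lambda q:np.concatenate([proj(im,W(q,l,z))-p for im,l,z,p in o])
    r=least_squares(f,q0); return r.x,f(r.x).reshape(-1,2).round(2)
q,e=run(st,[500,100,-.1]);print("stand",q,np.degrees(q[2]),e.tolist())
for z,n in((77,"bow"),(95,"bowtop"),(45,"collarbase")): print(n,[((proj(im,[q[0],q[1],z])-o+.5)*4-.5).round(1).tolist() for im,o in((T,(210,215)),(S,(310,185)))])
b,e=run(bx,[500,-200,.3]);k=W(b,(0,-45),106);print("box",b,np.degrees(b[2]),e.tolist(),"key",k)
print("keyhole proj",[((proj(im,k)-o+.5)*4-.5).round(1).tolist() for im,o in((T,(320,195)),(S,(205,230)))])
print("tri slot",tri(T,c((320,195),268,127),S,c((205,230),193,174)))
for o,n in ((st,'st'),(bx,'bx')):
  for V in (T,S): print(n,run([i for i in o if i[0] is V],q if n=='st' else b)[0])
E
python3 fit.py
```

```text
stand [ 5.68555184e+02  1.77105475e+02 -1.40344860e-01] -8.041168132170437 [[-0.08, -0.1], [-0.5, 0.17], [-0.08, -0.37], [-0.09, 0.59], [-0.03, -0.46], [-0.49, 0.44]]
bow [[166.2, 92.1], [195.7, 105.7]]
bowtop [[163.0, 87.2], [197.2, 82.3]]
collarbase [[171.8, 100.5], [193.2, 146.5]]
box [ 5.75739545e+02 -1.69130747e+02  3.09880321e-01] 17.75483452542928 [[-0.28, 0.3], [-0.31, -0.23], [-0.29, -0.22], [1.17, -1.35], [0.16, -0.72], [-0.65, -0.79], [-0.2, -0.11]] key [np.float64(589.4620546288273), np.float64(-211.98740060598666), 106]
keyhole proj [[267.4, 126.9], [191.6, 173.6]]
tri slot (array([ 589.760946  , -212.02504149,  105.78959904]), np.float64(1.1394847171810651))
st [ 5.68203644e+02  1.76457231e+02 -1.41416988e-01]
st [ 5.68411475e+02  1.78081580e+02 -1.40393931e-01]
bx [ 5.74603294e+02 -1.68869861e+02  3.08088748e-01]
bx [ 5.77588290e+02 -1.70052830e+02  3.08202199e-01]
```

Emit:
apply_moves([
  [1,2,0],
  [2.9,6,0],
  [4.8,10,0],
  [6.7,14,0],
  [8.6,18,0],
  [10.5,22,0],
  [12.4,26,0],
  [14.3,30,0],
  [16.2,34,0],
  [18.1,38,0],
], fingers=[0,0,0,0,0,0,0,0,0,0], yaw=[3,9,15,20,25,30,35,40,45,50])

```text
clock: 1.1
position: [385.3, -208.8, 403.6]
ee_rot: [-0.568, 0.823, 0.001, -0.001]
contact_force: [1.0, -0.7, -0.3]
gripper_width: 85.6
```

```bash
cat > st.py <<'E'
from h import *
s=read_state();q=s["ee_rot"]
from scipy.spatial.transform import Rotation as Rn
R=Rn.from_quat(q).as_matrix()
print("t",s["clock"],"p",s["position"].round(1),"yaw_y",np.degrees(np.arctan2(R[1,1],R[0,1])).round(2),"tilt",R[:2,2].round(4),"F",s["contact_force"].round(1),"M",s["wrist_torque"].round(2),"w",round(s["gripper_width"],1),"j",s["joints"].round(2))
E
python3 st.py
```

```text
t 1.1 p [ 385.3 -208.8  403.6] yaw_y 159.26 tilt [-0.002   0.0008] F [ 1.  -0.7 -0.3] M [-0.05 -0.09  0.04] w 85.6 j [-0.12  0.06 -0.42 -0.   -1.09 -0.24]
```

Emit:
apply_moves([
  [1.9,4,0],
  [3.8,8,0],
  [5.7,12,0],
  [7.6,16,0],
  [9.5,20,-1],
  [11.4,24,-3],
  [13.3,28,-5],
  [15.2,32,-7],
  [17.1,36,-9],
  [18.3,38.6,-10.5],
], fingers=[0,0,0,0,0,0,0,0,0,0], yaw=[2,4,6,8,10,12,12.7,12.7,12.7,12.7])

```text
clock: 2.1
position: [568.9, 179.8, 296.6]
ee_rot: [-0.656, 0.754, 0.001, -0.002]
contact_force: [0.3, -0.3, -0.1]
gripper_width: 85.3
```

```bash
python3 st.py; python3 - <<'E'
from h import *
t=get_image("top");s=get_image("scene")
r=lambda c,u,v,w,h,f:cv2.resize(c["color"][v:v+h,u:u+w],None,fx=f,fy=f,interpolation=cv2.INTER_CUBIC)
cv2.imwrite("pics/c2.png",np.hstack([r(t,190,175,130,130,3),r(s,295,130,130,130,3)]))
E
python3 st.py
```

```text
t 2.1 p [568.9 179.8 296.6] yaw_y 172.05 tilt [-0.0036 -0.0005] F [ 0.3 -0.3 -0.1] M [-0.05  0.01  0.03] w 85.3 j [ 0.58  0.43 -0.21 -0.   -0.93 -0.71]
t 2.2 p [568.8 180.1 295. ] yaw_y 172.13 tilt [-0.0064 -0.002 ] F [-0.3  0.   0.1] M [-0.11  0.1   0.03] w 85.4 j [ 0.58  0.44 -0.21 -0.   -0.93 -0.71]
```

View pics/c2.png

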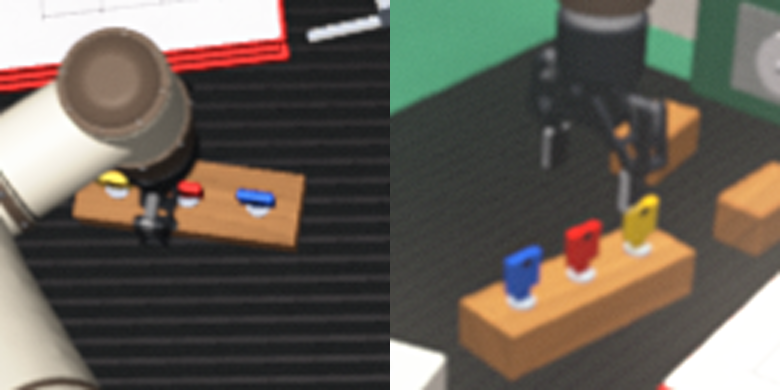

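```bash
python3 - <<'E'
from h import *
import pickle
T=pickle.load(open("top.pkl","rb"));S=pickle.load(open("scene.pkl","rb"))
d=np.array([np.cos(np.radians(172)),np.sin(np.radians(172)),0])
for s in(1,-1):
  for z in(125,135,175):
    p=np.array([568.8,180.1,z])+s*43*d
    print(s,z,((proj(T,p)-(190,175))*3).round(),((proj(S,p)-(295,130))*3+(390,0)).round())
E
```

```text
1 125 [167. 223.] [552. 175.]
1 135 [165. 221.] [553. 166.]
1 175 [159. 213.] [555. 125.]
-1 125 [181. 133.] [621. 215.]
-1 135 [179. 131.] [622. 204.]
-1 175 [174. 121.] [625. 163.]
```

Emit:
apply_moves([
  [0,-0.3,0],
  [0,-0.3,0],
  [0,-0.3,-1.5],
  [0,-0.3,-3],
  [0,-0.3,-4.5],
  [0,-0.3,-5.8],
  [0,-0.3,-6.2],
], fingers=[0,0,0,0,0,0,0], yaw=[0,0,0,0,0,0,0])

```text
clock: 2.9
position: [568.3, 176.1, 232.2]
ee_rot: [-0.656, 0.754, 0.002, -0.004]
contact_force: [-0.0, -0.4, 0.3]
gripper_width: 85.7
```

```bash
python3 st.py; python3 - <<'E'
from h import *
t=get_image("top");s=get_image("scene")
r=lambda c,u,v,w,h,f:cv2.resize(c["color"][v:v+h,u:u+w],None,fx=f,fy=f,interpolation=cv2.INTER_CUBIC)
cv2.imwrite("pics/c3.png",np.hstack([r(t,200,185,100,100,4),r(s,310,150,100,100,4)]))
E
python3 st.py
```

```text
t 2.9 p [568.3 176.1 232.2] yaw_y 172.05 tilt [-0.008  -0.0027] F [-0.  -0.4  0.3] M [ 0.01 -0.01 -0.02] w 85.7 j [ 0.57  0.51 -0.27 -0.   -0.8  -0.71]
t 3.0 p [568.7 176.6 232.9] yaw_y 172.09 tilt [-0.0069 -0.0024] F [ 0.2 -0.2  0.6] M [ 0.   -0.03 -0.01] w 85.4 j [ 0.57  0.51 -0.27 -0.   -0.8  -0.71]
```

View pics/c3.png

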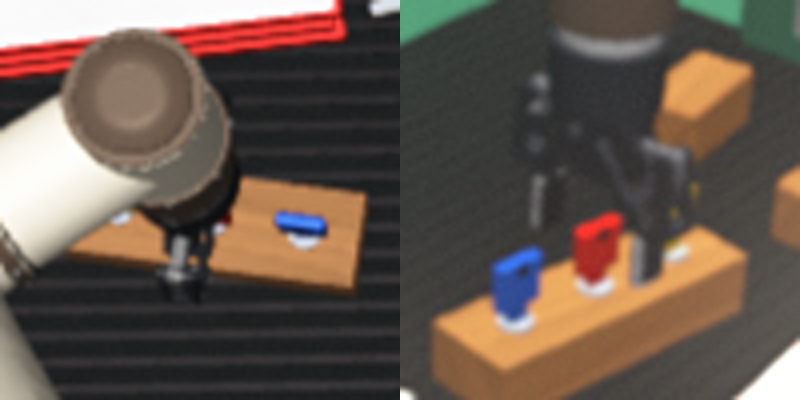

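Emit:
apply_moves([
  [0,0,0],
  [0,0,0],
  [0,0,0],
  [0,0,0],
  [0,0,0],
  [0,0,0],
  [0,0,0],
  [0,0,0],
], fingers=[0.5,0.8,1,1,1,1,1,1], yaw=[0,0,0,0,0,0,0,0])

```text
clock: 3.8
position: [568.9, 176.7, 233.2]
ee_rot: [-0.657, 0.754, 0.001, -0.003]
contact_force: [-0.3, 0.4, 2.4]
gripper_width: 9.1
```

```bash
python3 st.py
```

```text
t 3.8 p [568.9 176.7 233.2] yaw_y 172.11 tilt [-0.0063 -0.0021] F [-0.3  0.4  2.4] M [0.04 0.02 0.05] w 9.1 j [ 0.57  0.51 -0.27 -0.   -0.8  -0.71]
```

Emit:
apply_moves([
  [0,0,0.5],
  [0,0,1.5],
  [0,0,3],
  [0,0,5],
  [0,0,8],
  [0,0,11],
  [0,0,14],
  [0,0,14],
], fingers=[1,1,1,1,1,1,1,1], yaw=[0,0,0,0,0,0,0,0])

```text
clock: 4.6
position: [569.7, 176.9, 379.1]
ee_rot: [-0.657, 0.754, -0.0, 0.002]
contact_force: [0.3, 0.5, -0.3]
gripper_width: 9.2
```

```bash
python3 st.py
```

```text
t 4.6 p [569.7 176.9 379.1] yaw_y 172.15 tilt [0.0035 0.0021] F [ 0.3  0.5 -0.3] M [ 0.04 -0.07 -0.01] w 9.2 j [ 0.57  0.35 -0.1   0.   -1.11 -0.71]
```

Emit:
apply_moves([
  [0.2,-3,0],
  [0.4,-7.5,0],
  [0.6,-12,0],
  [0.8,-16.5,0],
  [1,-21,0],
  [1.3,-25.5,0],
  [1.5,-30,0],
  [1.7,-34,0],
  [1.9,-37,0],
  [2,-38.9,0],
], fingers=[1,1,1,1,1,1,1,1,1,1], yaw=[2,5,8,11,14,17,20,23,25.5,25.5])

```text
clock: 5.6
position: [589.1, -214.5, 378.7]
ee_rot: [0.807, -0.591, -0.001, -0.002]
contact_force: [-0.1, 0.5, -1.3]
gripper_width: 9.5
```

Emit:
apply_moves([
  [0,0,0],
  [0,0,0],
], fingers=[1,1], yaw=[0,0])

```text
clock: 5.8
position: [588.8, -214.8, 378.2]
ee_rot: [0.806, -0.591, -0.001, -0.002]
contact_force: [-0.4, -0.4, -0.9]
gripper_width: 9.3
```

```bash
python3 st.py
```

```text
t 5.8 p [ 588.8 -214.8  378.2] yaw_y -162.52 tilt [-0.      0.0043] F [-0.4 -0.4 -0.9] M [ 0.02  0.04 -0.03] w 9.3 j [-0.09  0.41 -0.02 -0.   -1.14  0.4 ]
```

Emit:
apply_moves([
  [0.08,0.28,-1],
  [0.08,0.28,-2.5],
  [0.08,0.28,-3.8],
  [0.08,0.28,-4.2],
  [0.08,0.28,-4.2],
], fingers=[1,1,1,1,1], yaw=[0.2,0.2,0.2,0.2,0.2])

```text
clock: 6.3
position: [589.5, -211.4, 335.1]
ee_rot: [0.808, -0.59, -0.002, -0.001]
contact_force: [-0.8, -0.6, -0.6]
gripper_width: 9.8
```

```bash
python3 - <<'E'
from h import *
import pickle
t=get_image("top");s=get_image("scene");pickle.dump((t,s),open("k.pkl","wb"))
r=lambda c,u,v,w,h,f:cv2.resize(c["color"][v:v+h,u:u+w],None,fx=f,fy=f,interpolation=cv2.INTER_CUBIC)
cv2.imwrite("pics/c4.png",np.hstack([r(t,345,190,80,110,5),r(s,215,195,80,110,5)]))
E
python3 st.py
```

```text
t 6.4 p [ 589.8 -211.7  336.5] yaw_y -162.28 tilt [0.0006 0.0039] F [-0.6 -0.5  0. ] M [-0.04 -0.01 -0.02] w 9.5 j [-0.09  0.44 -0.08 -0.   -1.05  0.4 ]
```

View pics/c4.png

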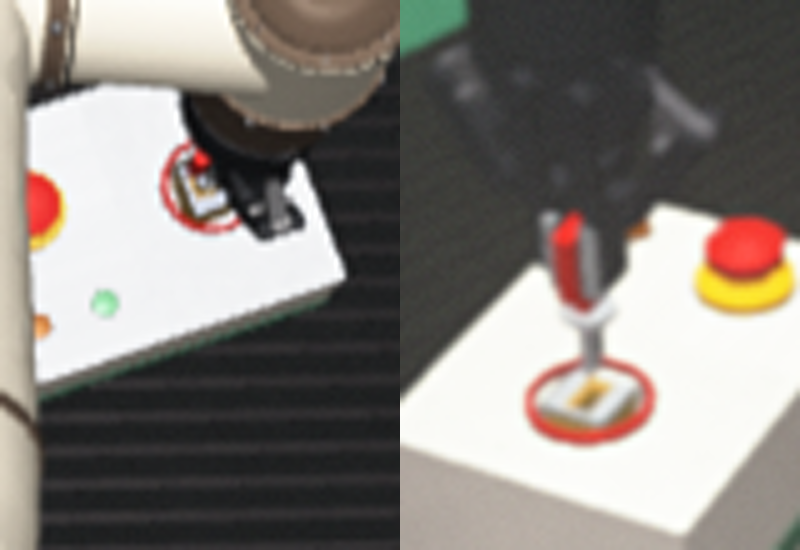

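```bash
python3 - <<'E'
from h import *
import pickle
t,S=pickle.load(open("k.pkl","rb"))
for n,z in(("face",106),("tip",118.3),("tipmid",130),("collar",150),("bowbot",162)):
    print(n,((proj(S,[589.8,-211.7,z])-(215,195)+.5)*5-.5+(400,0)).round(1), ((proj(t,[589.8,-211.7,z])-(345,190)+.5)*5-.5).round(1))
E
```

```text
face [590.6 392.1] [208.8 183.1]
tip [588.8 369.4] [211.5 178.4]
tipmid [587.  347.5] [214.  173.9]
collar [583.9 309.4] [218.5 166. ]
bowbot [582.1 286.2] [221.3 161.1]
```

Emit:
apply_moves([
  [-0.1,-0.05,-0.4],
  [-0.1,-0.05,-0.8],
  [-0.1,-0.05,-1.2],
  [-0.1,-0.05,-1.5],
  [-0.1,-0.05,-1.8],
  [-0.1,-0.05,-2.0],
  [-0.1,-0.05,-2.0],
], fingers=[1,1,1,1,1,1,1], yaw=[0,0,0,0,0,0,0])

```text
clock: 7.1
position: [589.0, -212.5, 316.7]
ee_rot: [0.808, -0.59, -0.001, -0.002]
contact_force: [0.0, -1.6, -0.4]
gripper_width: 9.1
```

```bash
python3 st.py
```

```text
t 7.1 p [ 589.  -212.5  316.7] yaw_y -162.27 tilt [0.0011 0.0032] F [ 0.  -1.6 -0.4] M [-0.36 -0.02  0.  ] w 9.1 j [-0.09  0.46 -0.11 -0.   -1.    0.4 ]
```

Emit:
apply_moves([
  [0.03,-0.1,0],
  [0.03,-0.1,-0.2],
  [0.03,-0.1,-0.4],
  [0.03,-0.1,-0.5],
  [0.03,-0.1,-0.6],
  [0.03,-0.1,-0.7],
], fingers=[1,1,1,1,1,1], yaw=[0,0,0,0,0,0])

```text
clock: 7.7
position: [588.8, -213.7, 309.5]
ee_rot: [0.808, -0.59, -0.001, -0.001]
contact_force: [-2.6, -2.0, 2.7]
gripper_width: 9.1
```

```bash
python3 st.py
```

```text
t 7.7 p [ 588.8 -213.7  309.5] yaw_y -162.28 tilt [-0.0007  0.003 ] F [-2.6 -2.   2.7] M [-0.68  0.87  0.02] w 9.1 j [-0.09  0.47 -0.11 -0.   -0.99  0.4 ]
```

Emit:
apply_moves([
  [-0.1,-0.05,-0.1],
  [0.05,0,-0.2],
  [-0.15,-0.08,-0.3],
  [0.05,0,-0.4],
  [-0.15,-0.08,-0.5],
  [0.05,0,-0.6],
  [-0.15,-0.08,-0.7],
  [-0.05,-0.05,-0.7],
], fingers=[1,1,1,1,1,1,1,1], yaw=[0,0,0,0,0,0,0,0])

```text
clock: 8.5
position: [588.4, -214.2, 304.7]
ee_rot: [0.808, -0.589, -0.0, -0.001]
contact_force: [-5.3, 0.3, 10.5]
gripper_width: 9.4
```

```bash
python3 st.py
```

```text
t 8.5 p [ 588.4 -214.2  304.7] yaw_y -162.24 tilt [0.0005 0.0021] F [-5.3  0.3 10.5] M [0.1  1.53 0.07] w 9.4 j [-0.09  0.47 -0.12 -0.   -0.98  0.4 ]
```

Emit:
apply_moves([
  [-0.1,-0.03,-0.3],
  [0.05,0.02,-0.4],
  [-0.15,-0.05,-0.5],
  [0.05,0.02,-0.6],
  [-0.15,-0.05,-0.7],
  [0.05,0.02,-0.8],
  [-0.15,-0.05,-0.9],
  [0.05,0.02,-0.9],
  [-0.05,-0.02,-0.9],
], fingers=[1,1,1,1,1,1,1,1,1], yaw=[0,0,0,0,0,0,0,0,0])

```text
clock: 9.4
position: [588.7, -214.2, 295.5]
ee_rot: [0.808, -0.589, 0.001, -0.002]
contact_force: [2.9, 1.2, -1.7]
gripper_width: 8.9
```

```bash
python3 st.py
```

```text
t 9.4 p [ 588.7 -214.2  295.5] yaw_y -162.24 tilt [0.0035 0.0023] F [ 2.9  1.2 -1.7] M [ 0.4  -1.14 -0.04] w 8.9 j [-0.09  0.48 -0.13 -0.   -0.96  0.4 ]
```

Emit:
apply_moves([
  [0,0,-0.1],
  [0.1,0.03,-0.2],
  [-0.1,-0.03,-0.3],
  [0.1,0.03,-0.4],
  [0,0,-0.4],
  [0,0,-0.4],
], fingers=[1,1,1,1,1,1], yaw=[0,0,0,0,0,0])

```text
clock: 10.0
position: [588.8, -214.2, 294.0]
ee_rot: [0.808, -0.589, 0.002, -0.002]
contact_force: [-2.8, 0.9, 11.6]
gripper_width: 9.1
```

```bash
python3 st.py;python3 - <<'E'
from h import *
s=get_image("scene");t=get_image("top")
r=lambda c,u,v,w,h,f:cv2.resize(c["color"][v:v+h,u:u+w],None,fx=f,fy=f,interpolation=cv2.INTER_CUBIC)
cv2.imwrite("pics/c5.png",np.hstack([r(s,225,225,60,70,6),r(t,350,190,60,70,6)]))
E
```

```text
t 10.0 p [ 588.8 -214.2  294. ] yaw_y -162.19 tilt [0.0049 0.0012] F [-2.8  0.9 11.6] M [0.36 0.68 0.04] w 9.1 j [-0.09  0.48 -0.13 -0.   -0.95  0.4 ]
```

View pics/c5.png

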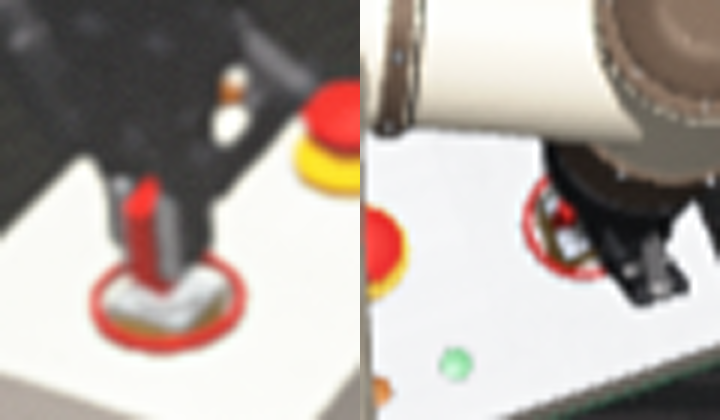

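Emit:
apply_moves([
  [-0.05,0,-0.35],
  [0.05,0,-0.4],
  [-0.05,0,-0.45],
  [-0.05,0,-0.45],
], fingers=[1,1,1,1], yaw=[0,0,0,0])

```text
clock: 10.5
position: [588.5, -214.0, 293.9]
ee_rot: [0.809, -0.588, 0.003, -0.002]
contact_force: [-4.2, 2.7, 18.0]
gripper_width: 9.0
```

```bash
python3 st.py
```

```text
t 10.5 p [ 588.5 -214.   293.9] yaw_y -162.1 tilt [ 0.007  -0.0003] F [-4.2  2.7 18. ] M [1.03 1.5  0.  ] w 9.0 j [-0.09  0.48 -0.14 -0.   -0.95  0.4 ]
```

Emit:
apply_moves([
  [0,0,-0.35],
  [0,0,-0.35],
  [0,0,-0.35],
  [0,0,-0.35],
  [0,0,-0.35],
  [0,0,-0.35],
  [0,0,-0.35],
  [0,0,-0.35],
], fingers=[1,1,1,1,1,1,1,1], yaw=[-5,-10,-16,-22,-28,-34,-40,-40])

```text
clock: 11.3
position: [588.3, -213.3, 294.0]
ee_rot: [-0.558, 0.83, -0.004, 0.001]
contact_force: [-5.4, 5.8, 17.5]
gripper_width: 9.5
```

```bash
python3 st.py
```

```text
t 11.3 p [ 588.3 -213.3  294. ] yaw_y 157.89 tilt [ 0.0056 -0.0051] F [-5.4  5.8 17.5] M [1.57 1.58 0.06] w 9.5 j [-0.09  0.48 -0.14  0.01 -0.95 -0.3 ]
```

Emit:
apply_moves([
  [-0.05,0.05,-0.35],
  [-0.1,0.1,-0.35],
  [-0.1,0.1,-0.35],
  [-0.1,0.1,-0.35],
  [-0.1,0.1,-0.35],
  [-0.1,0.1,-0.35],
  [-0.1,0.1,-0.35],
  [-0.1,0.1,-0.35],
], fingers=[1,1,1,1,1,1,1,1], yaw=[-5,-10,-16,-22,-28,-34,-40,-40])

```text
clock: 12.1
position: [588.1, -211.9, 294.0]
ee_rot: [-0.241, 0.97, -0.005, 0.001]
contact_force: [-2.2, 3.1, 14.0]
gripper_width: 9.2
```

```bash
python3 st.py
```

```text
t 12.1 p [ 588.1 -211.9  294. ] yaw_y 117.9 tilt [ 0.0052 -0.0089] F [-2.2  3.1 14. ] M [0.87 0.56 0.06] w 9.2 j [-0.09  0.48 -0.14  0.01 -0.94 -1.  ]
```

Emit:
apply_moves([
  [-0.03,0.05,-0.35],
  [-0.03,0.05,-0.35],
  [-0.03,0.05,-0.35],
  [-0.03,0.05,-0.35],
  [-0.03,0.05,-0.35],
  [-0.03,0.05,-0.35],
], fingers=[1,1,1,1,1,1], yaw=[-5,-10,-14,-17,-19,-19])

```text
clock: 12.7
position: [588.3, -211.1, 294.0]
ee_rot: [-0.079, 0.997, -0.006, 0.002]
contact_force: [-3.3, 2.8, 15.3]
gripper_width: 9.3
```

```bash
python3 st.py
```

```text
t 12.7 p [ 588.3 -211.1  294. ] yaw_y 99.01 tilt [ 0.0047 -0.0114] F [-3.3  2.8 15.3] M [1.03 0.91 0.29] w 9.3 j [-0.08  0.48 -0.15  0.01 -0.94 -1.34]
```

Emit:
apply_moves([
  [-0.02,0.02,-0.35],
  [-0.02,0.02,-0.35],
  [-0.02,0.02,-0.35],
  [-0.02,0.02,-0.35],
], fingers=[1,1,1,1], yaw=[-1,-2,-2,-2])

```text
clock: 13.1
position: [588.2, -210.7, 294.0]
ee_rot: [-0.063, 0.998, -0.007, 0.002]
contact_force: [-4.8, 1.5, 15.9]
gripper_width: 9.3
```

```bash
python3 st.py;python3 - <<'E'
from h import *
s=get_image("scene");t=get_image("top")
r=lambda c,u,v,w,h,f:cv2.resize(c["color"][v:v+h,u:u+w],None,fx=f,fy=f,interpolation=cv2.INTER_CUBIC)
cv2.imwrite("pics/c6.png",np.hstack([r(s,205,170,200,150,2),r(t,200,180,200,150,2)]))
E
python3 st.py
```

```text
t 13.1 p [ 588.2 -210.7  294. ] yaw_y 97.18 tilt [ 0.0055 -0.0132] F [-4.8  1.5 15.9] M [0.86 1.4  0.43] w 9.3 j [-0.08  0.48 -0.15  0.02 -0.94 -1.37]
t 13.2 p [ 588.3 -210.7  294. ] yaw_y 97.19 tilt [ 0.0055 -0.0133] F [-3.7  2.  15.3] M [0.85 1.38 0.43] w 9.0 j [-0.08  0.48 -0.15  0.02 -0.94 -1.37]
```

View pics/c6.png

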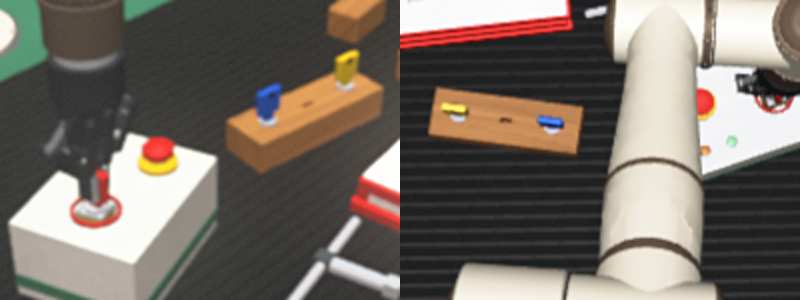

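The picture shows the key held in the switch at (100,200), the yellow and blue keys still in the stand, and the middle slot empty. The torque rises steeply while the key stays home, so it is against the stop. I'm handing in.

```bash
python3 -c "from bench import *; print(job_done())"
```

```text
the job is handed in; nothing more can be done
None
```

The red key is fully home in the switch and turned clockwise to its stop. I handed the job in at about 13.2 s with the arm still gripping, pushing and holding the turn.

- **Push home:** I took the key from the middle slot and wiggled it past the two pins, which took about 10 N at the readings I took. When I pushed harder, the force rose from 12 to 18 N while the tool height stayed at 294 mm; I expected 294.2 mm with the collar seated.
- **Turn:** Only after that did I turn it, and the hand ended about 100° (1.75 rad) from the slot's rest direction. Torque rose from 0.06 to 0.29 to 0.43 N m over the last 20°, which is the stop, and the downward push was still about 15 N. I judged the turn from hand angle and torque, not from a direct view of the cylinder.
- **Other things:** The last picture shows the yellow and blue keys still in the stand. The stop button looks untouched. The crop did not cover the rest of the bench.
- **Small disagreement:** With the key home, the tool sat about 2 mm to one side of the keyhole position I measured from the cameras. That is within the calibration and grip error, and I corrected for it using the sideways force. A sideways force of about 4 N remained at the end.

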